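# Rock the filter block out of its spring cradle

### The job

Take the blue dust hood off the filter block and set it rim-down in the round pocket of the white tray. Then take the block by its orange bar and, while it is still down between the cheeks of its cradle, rock it side to side, first over towards the yellow dot and then over to the other side, until both spring catches let go. Lift it level and finish still holding it, just clear above the cradle (a finger's width or two), leaving the bottle, the objective and the slide box alone.

Things in the scene. Friction and masses are not known exactly. Their poses are not given: they have to be found in the camera images.
- cradle: Fixed cradle on the bench, origin at the centre of its underside, z up. Grey base plate 110 (x) x 120 (y) x 10 mm. The block stands on the plate between two aluminium cheeks (+x, -x), two low lips (y = +-29.5 mm, 17 mm above the bench) and two dark catch housings (y = +-38 to +-54 mm, 40 mm long, 32 mm above the bench).
- cradle_rim (a point): Centre of the cradle at the level of the cheek tops, 38 mm above the bench; axes as the cradle. The cheeks stand at x = +-31 to +-37 mm, 44 mm long: 1 mm clear of the block on each side, so it can rock only in the cradle's y-z plane (about its x axis).
- yellow_dot (a point): Yellow dot, 12 mm wide, on top of the catch housing on the cradle's +y side (46 mm from the cradle's centre, 33 mm above the bench): the side to rock towards first.
- catch_dot_side (a point): Spring catch of the yellow-dot side: a round steel nose 10 mm thick along x, its axis 23 mm above the bench at y = 30 mm, pushed inwards with 22 to 25 N, over the block's rounded foot edge. A straight pull must beat both catches at once (some 50 N).
- catch_far_side (a point): The same catch on the other side (y = -30 mm). Rocking the block about 10 degrees (bar 12 mm sideways, 10 to 25 N) about one foot edge lifts the other foot edge 8 mm, past its catch: rocking to the dot frees this one, rocking back frees the dot side. Keep the freed edge raised some 10 mm while rocking back, or it snaps in again.
- filter_block: Loose black filter block, 60 (x) x 48 (y) mm, about 0.3 kg; origin at the centre of its underside, z up. Aluminium foot 56 mm wide in y, its edges rounded to 5 mm radius about axes at y = +-23 mm, 5 mm up. Top flange 60 x 60 mm, upper face 46 mm up. Starts standing on the cradle's plate (underside 10 mm above the bench), axes parallel to the cradle's, the hood over its bar.
- block_bar (a point): Centre of the block's orange grip bar: a round bar 14 mm thick, 42 mm long, along the block's x, on two 6 mm posts at x = +-17 mm; its centre is 70 mm above the block's underside and 24 mm above the flange. Grip it with the fingers closing along the block's y.
- hood: Loose blue dust hood, a round cap 58 mm outside diameter, 42 mm high, 4 mm walls, 60 g, open below. Origin at the centre of its open rim, z towards its closed top. Starts rim-down on the block's flange over the bar (lift it 40 mm before moving aside). Grip it round the outside.
- tray: Fixed white tray, 90 x 90 x 14 mm, origin at the centre of its underside, z up.
- tray_hole0 (a point): Centre of the mouth of the tray's round pocket, 14 mm above the bench: 62 mm wide, widening at the mouth, 8 mm deep, so a hood fully home has its rim 8 mm below this point.
- oil_bottle: Bystander: small amber bottle with black cap, 32 mm diameter, 62 mm high; origin at the centre of its foot.
- objective: Bystander: steel microscope objective standing upright, 30 mm diameter, 48 mm high; origin at the centre of its foot.
- slide_box: Bystander: green slide box with white lid, 35 x 83 x 31 mm; origin at the centre of its underside.
There are look-alikes about, which are no part of the job. Leave any green look-alike of the filter_block alone. There is more than one size of the hood; the job needs the smaller.

How it is judged:
On the way, in this order (a step that is already met when the one before it is completed fails the run):
1. the hood sits rim-down, fully home in the tray's pocket, let go (horizontal distance between hood and tray_hole0 below 0.006 m and z of hood in the frame of tray_hole0 below -0.006 m and angle between hood's own z axis and vertical below 0.1 rad and contact force between the fingers and hood below 0.1 N and linear speed of hood below 0.02 m/s), for 0.2 s.
2. the block, still down in the cradle, is rocked over towards the yellow dot (bar at least 7 mm that way) (y of block_bar in the frame of cradle above 0.007 m and angle between filter_block's own z axis and vertical above 0.08 rad and z of filter_block in the frame of cradle below 0.03 m), for 0.05 s.
3. the block, still in the cradle, is rocked over to the other side (bar at least 7 mm that way) (y of block_bar in the frame of cradle below -0.007 m and angle between filter_block's own z axis and vertical above 0.08 rad and z of filter_block in the frame of cradle below 0.03 m), for 0.05 s.
At the end, for the whole second after the job is handed in: Block held still in the fingers, level within 11 degrees, over the cradle (30 mm sideways), underside 3 to 60 mm above the cheek tops, not touching the cradle. Hood rim-down in the pocket: within 6 mm of centre, rim 6 mm or more below the mouth, upright within 6 degrees (horizontal distance between hood and tray_hole0 below 0.006 m and z of hood in the frame of tray_hole0 below -0.006 m and angle between hood's own z axis and vertical below 0.1 rad and contact force between the fingers and filter_block above 1 N and contact force between filter_block and cradle below 0.1 N and z of filter_block in the frame of cradle_rim between 0.003 and 0.06 m and horizontal distance between filter_block and cradle_rim below 0.03 m and angle between filter_block's own z axis and vertical below 0.2 rad and linear speed of filter_block below 0.03 m/s); the arm keeps its last pose, push and grip.
It fails at once if a bystander is moved more than 15 mm (distance of any of oil_bottle, objective, slide_box from where it was at the start of the episode above 0.015 m).
It also fails if it takes over 54 s, if anything falls off the work surface, if the arm or the gripper's body presses on something with over 40 N, if the wrist force passes 120 N, or if a joint passes its speed limit or range.

### The arm

A 6-joint arm with a two-finger parallel gripper is mounted at the origin on the work surface. World frame = base frame: x ahead of the robot, y to its left, z up, the work surface at z = 0. Lengths are in m, angles in rad, forces in N, time in s.
With the tool pointing down it reaches from about 0.4 to 0.825 m from the base axis. Payload 7 kg.
Tool frame: the origin (TCP) lies midway between the tips of the shut fingers; the grasp point (between the pads) lies 19 mm behind it (grip_point_offset is the distance from the TCP to the grasp point, in m); z points along the fingers, y is the line along which they close (so a half turn about z gives the same grasp; the last joint's range is limited). The gripper opens to 88 mm and grips with 3 to 60 N. Pads are 19 mm wide; open, the fingers measure 130 mm over their backs; the gripper's body (78 mm by 193 mm) begins 47 mm behind the grasp point.
Start: joints at [1.506, 0.359, 0.012, 0, -1.224, -0.288], TCP at [0.233, 0.633, 0.227] pointing down, gripper open.
Joint ranges: [-3.07, 3.07], [-1.43, 2.12], [-1.02, 1.25], [-3.03, 1.67], [-3.05, -0], [-3.03, 3.03]. Speed limits (rad/s): [2.39, 2.39, 3.01, 3.14, 3.14, 3.14].

### API

Orientations are given as [roll, pitch, yaw] about the fixed x, y, z axes, in that order (R = Rz(yaw) Ry(pitch) Rx(roll)).
In Python, from station import get_state, grab_frame, camera_params, job_done, grip_point_offset gives the robot as it stands.
- The arm moves only by the shell command python3 -m creep 'ROWS' [FORCE]. ROWS is JSON, a list that holds one entry, the list of rows, each a list of 7 numbers: the finger opening in cm, from 0 to 8.76, then the shift along the tool's x, y, z in cm, then the turn, a rotation vector about the tool's x, y, z in rad. In form: [[[fingers, tx, ty, tz, wx, wy, wz], ...]]. A call has 1 to 20 rows; each row is the pose to reach, as a shift and turn from the pose commanded when the call began, along the tool's axes at that moment; what a row does not reach only later rows make up. A row lasts 1/8 s, in which the tool goes at most 62.5 mm and 10.7 degrees, less where a joint would pass 70% of its speed; a pose out of reach is approached as far as the arm can. A call with a gripper value outside its range is refused whole. The fingers move at their own pace and stop on an object; FORCE is the grip in N (left out, the last holds). Time passes only in rows, so rows that repeat a pose let the fingers close. It gives the time, the measured TCP pose, the force, the opening and the grip force at its end, in the units of the state.
- get_state(): the state, without advancing time (a new reading comes with each control period).
- grab_frame(name): name is "scene" or "side" or "wrist"; returns the picture (420x560x3 uint8, blue, green, red); there is no depth.
- camera_params(name): a dict with "vertical_fov" (degrees; the focal length in pixels is half the picture's height over the tangent of half this angle, whatever the lens; pixels are square), "cx", "cy" (the principal point, pixels), "view" (4x4, takes a point from world to camera coordinates). Camera axes: x right, y down, z forward; pixel columns grow to the right and rows downward; lengths in m; the calibration is good to about 2 mm. A picture is of the moment at which its call begins: read the wrist's pose just before it. camera_params takes no time and is no camera call; for the wrist camera it gives the pose at the moment of the call.
- job_done(): hands the job in; it is judged then, once.
The state is a dict: "t": time; "q": joint angles; "qd": joint speeds; "joint_efforts": joint torques, N m; "eef_pos": TCP position; "ee_rot": TCP orientation; "force": force on the tool from outside, world axes, zero at the start; "moment": the same for the moment, N m; "width": finger opening in m; "gripper_force": force on a finger pad.
Only numpy, scipy, OpenCV 4.12 (cv2) and the standard library are available. Lean on these libraries where they do the work, as an engineer would, in place of code of your own. Each camera call takes 0.05 s, during which the arm holds its last target. There are 200 camera calls.

## Working session

There is one attempt and no reset: what is moved stays moved. The work goes in short steps, Python scripts to look and compute and a shell command to move; the robot and the scene stay as the last step left them, time stands still between calls to the robot, and variables do not carry over. Pictures are saved under pics/ and viewed, at most 10 in all, crops included, and the job is handed in when it is done.

```bash
mkdir -p pics
cat > h.py <<'E'
from station import *
import numpy as np, cv2
from scipy.spatial.transform import Rotation as R
def cam(n):
    p=camera_params(n); f=210/np.tan(np.radians(p["vertical_fov"])/2); return p,f,np.array(p["view"])
def ray(n,u,v,z,c=None):
    p,f,V=c or cam(n); Rm=V[:3,:3];o=-Rm.T@V[:3,3]
    d=Rm.T@np.array([(u-p["cx"])/f,(v-p["cy"])/f,1]); return o+d*(z-o[2])/d[2]
def proj(n,P,c=None):
    p,f,V=c or cam(n); q=V[:3,:3]@np.array(P)+V[:3,3]; return [p["cx"]+f*q[0]/q[2],p["cy"]+f*q[1]/q[2]]
def rot(): 
    s=get_state(); return np.array(s["eef_pos"]),R.from_euler('xyz',s["ee_rot"])
E
python3 - <<'E'
from h import *
print(get_state(),grip_point_offset if not callable(grip_point_offset) else grip_point_offset())
for n in("scene","side","wrist"):
    c=cam(n);print(n,c)
    cv2.imwrite(f"pics/{n}0.png",grab_frame(n))
a=[cv2.imread(f"pics/{n}0.png") for n in("scene","side")]
E
```

```text
{'t': 0.0, 'q': array([ 1.50608184e+00,  3.59409883e-01,  1.10898883e-02, -3.61495842e-04,
       -1.22409143e+00, -2.88112523e-01]), 'qd': array([ 0.00106044, -0.00016221,  0.00116025, -0.00023119,  0.00111216,
       -0.00010059]), 'joint_efforts': array([ 2.96361559e-04, -5.82723570e+01,  2.93050611e+01,  6.99729413e+00,
        7.00452380e-03, -1.61287462e-04]), 'eef_pos': array([0.23309328, 0.63297228, 0.22561927]), 'ee_rot': array([ 3.13994756e+00, -1.33141901e-04, -3.52950016e-01]), 'force': array([ 0.11645828, -0.74764557,  0.26294001]), 'moment': array([-0.06595269, -0.04209752, -0.02413775]), 'gripper_force': 0.0, 'width': 0.08767234622746829} 0.0188
scene ({'vertical_fov': 47.88107591804138, 'cx': 276.9997752964622, 'cy': 197.3018531306317, 'view': array([[-0.17054371,  0.98523448, -0.01509484,  0.10063117],
       [ 0.80135145,  0.12976691, -0.58394897, -0.47882977],
       [-0.57336786, -0.11168509, -0.81165001,  1.18022126],
       [ 0.        ,  0.        ,  0.        ,  1.        ]])}, np.float64(472.98817730136125), array([[-0.17054371,  0.98523448, -0.01509484,  0.1
[... 941 characters left out ...]
629e-01, -9.38118192e-01,  6.59733858e-04,
         6.74295495e-01],
       [-9.00552370e-01,  3.32643726e-01,  2.79917095e-01,
        -3.42909891e-02],
       [-2.62814775e-01,  9.63452599e-02, -9.60023950e-01,
         3.90767396e-01],
       [ 0.00000000e+00,  0.00000000e+00,  0.00000000e+00,
         1.00000000e+00]])}, np.float64(347.62576554351216), array([[-3.46314629e-01, -9.38118192e-01,  6.59733858e-04,
         6.74295495e-01],
       [-9.00552370e-01,  3.32643726e-01,  2.79917095e-01,
        -3.42909891e-02],
       [-2.62814775e-01,  9.63452599e-02, -9.60023950e-01,
         3.90767396e-01],
       [ 0.00000000e+00,  0.00000000e+00,  0.00000000e+00,
         1.00000000e+00]]))
```

View pics/scene0.png

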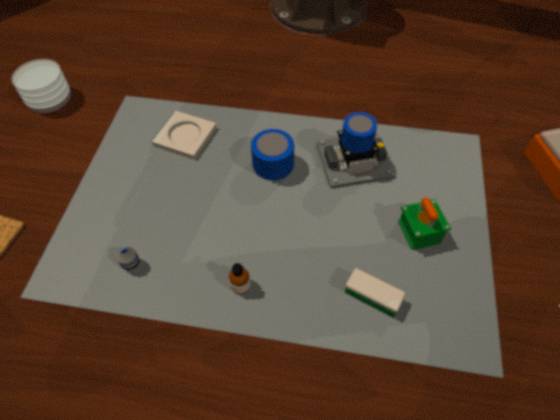

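View pics/side0.png

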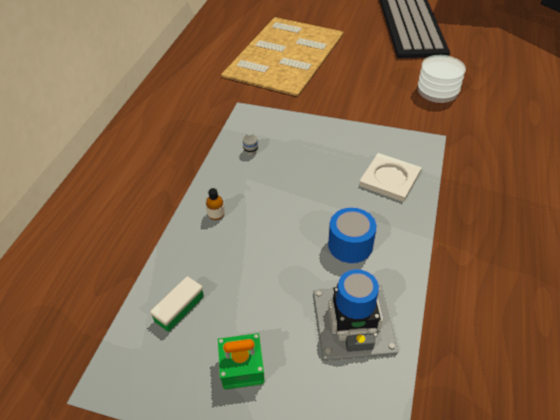

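The scene view shows the cradle with the hooded block at about (357,150), tray at (185,134), the yellow dot at (380,146) and the larger hood at (272,155). The side view has the cradle at (355,320) and the tray at (390,177). Next I'll enlarge these areas.

Run:
```python
from h import *
a=cv2.imread("pics/scene0.png");b=cv2.imread("pics/side0.png")
def c(i,x,y,w,h): return cv2.resize(i[y:y+h,x:x+w],(400,300),interpolation=cv2.INTER_CUBIC)
m=np.vstack([np.hstack([c(a,310,107,100,75+5)if 0 else c(a,305,105,108,81),c(b,300,262,140,105)]),np.hstack([c(a,140,100,100,75),c(b,340,140,100,75)])])
cv2.imwrite("pics/m.png",m)
```

```text
(no output)
```

View pics/m.png

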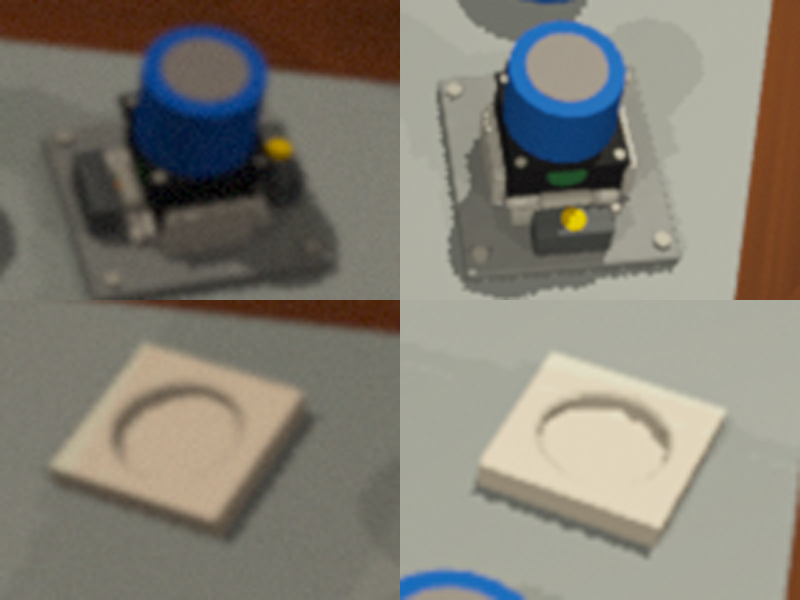

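Run:
```python
from h import *
A=lambda n,L,s,o,z:[ray(n,x/s+o[0],y/s+o[1],z) for x,y in L]
t1=A("scene",[(147,44),(303,92),(217,222),(53,166)],4,(140,100),.014)
t2=A("side",[(155,54),(325,110),(258,230),(80,165)],4,(340,140),.014)
for t in(t1,t2):print("tray",np.mean(t,0),[np.linalg.norm(t[i]-t[i-1]).round(4) for i in range(4)])
S=3.7037;T=2.857
print("hood",A("scene",[(205,70)],S,(305,105),.098),A("side",[(167,68)],T,(300,262),.098))
d1=A("scene",[(279,148)],S,(305,105),.033)[0];d2=A("side",[(173,219)],T,(300,262),.033)[0];print("dot",d1,d2)
s1=A("scene",[(65,138),(112,280),(316,246)],S,(305,105),.011)
s2=A("side",[(53,90),(230,75),(262,240),(81,255)],T,(300,262),.011)
print("screws",np.array(s1).round(4),np.array(s2).round(4),"c",(s1[0]+s1[2])/2,np.mean(s2,0))
def yaw(c,d): return np.degrees(np.arctan2(d[1]-c[1],d[0]-c[0]))-90
print(yaw(np.mean(s2,0),d2),yaw((s1[0]+s1[2])/2,d1))
v=s2[2]+s2[3]-s2[0]-s2[1];print("yaw from side screws",np.degrees(np.arctan2(v[1],v[0]))-90)
v=s1[2]-s1[1];print("scene",np.degrees(np.arctan2(v[1],v[0]))-90)
```

```text
tray [ 0.48304358 -0.1986588   0.014     ] [np.float64(0.0889), np.float64(0.0881), np.float64(0.0899), np.float64(0.0896)]
tray [ 0.48217886 -0.19989883  0.014     ] [np.float64(0.0898), np.float64(0.0873), np.float64(0.0911), np.float64(0.0885)]
hood [array([0.4924502 , 0.12840685, 0.098     ])] [array([0.49167019, 0.12759439, 0.098     ])]
dot [0.47472514 0.17169347 0.033     ] [0.47477794 0.17086255 0.033     ]
screws [[0.4645 0.0662 0.011 ]
 [0.5523 0.0991 0.011 ]
 [0.5157 0.1949 0.011 ]] [[0.5531 0.0975 0.011 ]
 [0.4607 0.0617 0.011 ]
 [0.4292 0.1578 0.011 ]
 [0.5163 0.1909 0.011 ]] c [0.49007863 0.1305469  0.011     ] [0.48984614 0.12697893 0.011     ]
18.95078800362633 20.46262345612972
yaw from side screws 19.82288945920503
scene 20.92659624963997
```

```bash
cat >> h.py <<'E'
def delta(P,psi,tilt=0):
    p,r=rot(); t=R.from_euler('z',psi)*R.from_euler('x',np.pi+tilt)
    print("d cm",(r.inv().apply(np.array(P)-p)*100).round(2),"w",(r.inv()*t).as_rotvec().round(4),"pos",p.round(4),"rpy",r.as_euler('xyz').round(4))
E
python3 -c "
from h import *
delta([.4912,.128,.17],.353)"
```

```text
d cm [41.67 38.47  5.64] w [ 1.300e-03  3.000e-04 -7.058e-01] pos [0.2331 0.6331 0.2258] rpy [ 3.1403e+00 -1.0000e-04 -3.5280e-01]
```

```bash
python3 -m creep '[[[8.7,41.7,38.5,5.6,0,0,-0.706],[8.7,41.7,38.5,5.6,0,0,-0.706],[8.7,41.7,38.5,5.6,0,0,-0.706],[8.7,41.7,38.5,5.6,0,0,-0.706],[8.7,41.7,38.5,5.6,0,0,-0.706],[8.7,41.7,38.5,5.6,0,0,-0.706],[8.7,41.7,38.5,5.6,0,0,-0.706],[8.7,41.7,38.5,5.6,0,0,-0.706],[8.7,41.7,38.5,5.6,0,0,-0.706],[8.7,41.7,38.5,5.6,0,0,-0.706],[8.7,41.7,38.5,5.6,0,0,-0.706],[8.7,41.7,38.5,5.6,0,0,-0.706],[8.7,41.7,38.5,5.6,0,0,-0.706],[8.7,41.7,38.5,5.6,0,0,-0.706]]]' 20
python3 - <<'E'
from h import *
delta([.4912,.128,.068],.353)
c=cam("wrist")
i=grab_frame("wrist")
for P in([.4912,.128,.098],[.4748,.1713,.033]): print(proj("wrist",P,c))
cv2.imwrite("pics/w1.png",i)
E
```

```text
t: 1.9
eef_pos: [0.4913, 0.1289, 0.1707]
ee_rot: [-3.141, -0.0, 0.355]
force: [0.9, 0.8, 0.1]
width: 0.087
gripper_force: 0.0
d cm [-0.04  0.08 10.27] w [-0.0001 -0.0003  0.0018] pos [0.4913 0.1289 0.1707] rpy [-3.1415e+00 -3.0000e-04  3.5480e-01]
[np.float64(278.4285316349103), np.float64(223.82439890951449)]
[np.float64(225.9190445577237), np.float64(200.91425746623426)]
```

View pics/w1.png

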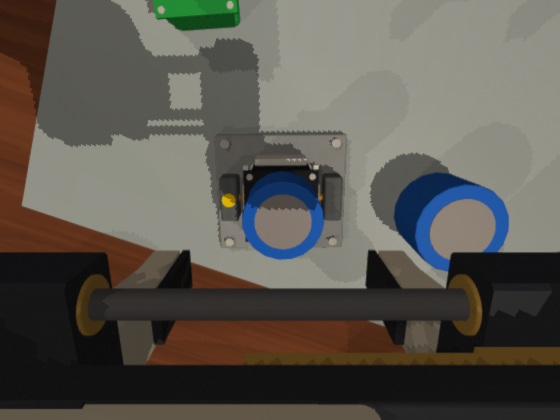

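The wrist view shows the hood's top at about (283,221), the dot at (229,201), and the cradle square to the tool. The hood sits a few mm to the tool's +y side of centre, so I'll shift, descend and grip it.

```bash
python3 -m creep '[[[8.7,0.05,0.25,4,0,0,0],[8.7,0.05,0.25,8,0,0,0],[8.7,0.05,0.25,10.2,0,0,0],[8.7,0.05,0.25,10.2,0,0,0],[8.7,0.05,0.25,10.2,0,0,0],[5.5,0.05,0.25,10.2,0,0,0],[5.5,0.05,0.25,10.2,0,0,0],[5.5,0.05,0.25,10.2,0,0,0],[5.5,0.05,0.25,10.2,0,0,0],[5.5,0.05,0.25,10.2,0,0,0],[5.5,0.05,0.25,10.2,0,0,0],[5.5,0.05,0.25,10.2,0,0,0]]]' 15
```

```text
t: 3.45
eef_pos: [0.493, 0.126, 0.0689]
ee_rot: [3.142, -0.0, 0.353]
force: [-2.0, -0.2, 5.9]
width: 0.058
gripper_force: 15.0
```

```bash
python3 -m creep '[[[5.5,0,0,-2,0,0,0],[5.5,0,0,-5,0,0,0],[5.5,0,0,-9,0,0,0],[5.5,0,0,-12,0,0,0],[5.5,0,0,-12,0,0,0]]]'; python3 -c "
from h import *
delta([.4826,-.1993,.11],.353)"
```

```text
t: 4.08
eef_pos: [0.494, 0.1265, 0.1907]
ee_rot: [-3.141, -0.004, 0.353]
force: [0.2, 0.3, -1.2]
width: 0.0578
gripper_force: 15.0
d cm [-12.38  30.18   7.99] w [-0.0009 -0.0043  0.0004] pos [0.494  0.1265 0.1907] rpy [-3.1407 -0.0043  0.3534]
```

```bash
python3 -m creep '[[[5.5,-2,5,0,0,0,0],[5.5,-4.5,11,0,0,0,0],[5.5,-7,17,0,0,0,0],[5.5,-9,22,0,0,0,0],[5.5,-11,27,1,0,0,0],[5.5,-12.4,30.2,4,0,0,0],[5.5,-12.4,30.2,8,0,0,0],[5.5,-12.4,30.2,10,0,0,0],[5.5,-12.4,30.2,10,0,0,0],[5.5,-12.4,30.2,10,0,0,0],[5.5,-12.4,30.2,10,0,0,0]]]'
python3 - <<'E'
from h import *
delta([.4826,-.1993,.03],.353)
p,_=rot()
a=grab_frame("scene");b=grab_frame("side")
def c(i,u,v): 
    x,y=int(u)-50,int(v)-37; print(x,y); return cv2.resize(i[y:y+75,x:x+100],(400,300),interpolation=cv2.INTER_CUBIC)
m=np.hstack([c(a,*proj("scene",p)),c(b,*proj("side",p))])
cv2.imwrite("pics/m2.png",m)
E
```

```text
t: 5.45
eef_pos: [0.4817, -0.2003, 0.0895]
ee_rot: [3.141, -0.002, 0.354]
force: [-0.5, 0.9, -0.1]
width: 0.0581
gripper_force: 15.0
d cm [ 0.11 -0.06  5.95] w [ 0.0007 -0.0016  0.0007] pos [ 0.4817 -0.2003  0.0895] rpy [ 3.1409e+00 -1.6000e-03  3.5370e-01]
127 65
346 106
```

View pics/m2.png

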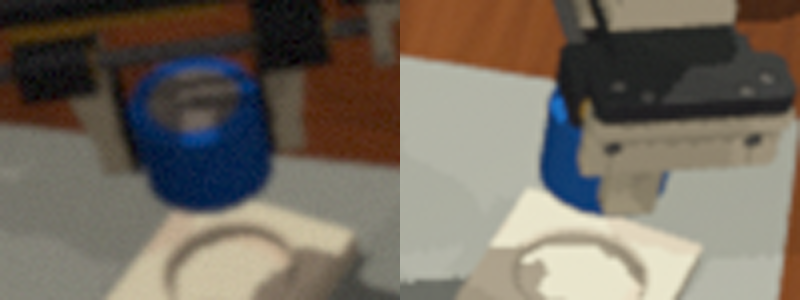

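The scene crop shows the held hood's top disc centred at about (200,97) in the crop. It appears upright over the tray.

```bash
python3 -c "
from h import *
for u,v in((200,97),(201,95)): print(ray('scene',127+u/4,65+v/4,.0895+.0291))"
```

```text
[ 0.47866388 -0.19587249  0.1186    ]
[ 0.47734288 -0.19581592  0.1186    ]
```

Run:
```python
from h import *
c=cam("wrist");p,r=rot()
g=p.copy();g[2]+=.0291
print("hood top pred",proj("wrist",g,c))
for s in((45,45),(45,-45),(-45,45),(-45,-45)): pass
i=grab_frame("wrist");cv2.imwrite("pics/w2.png",i[20:320,60:510]) if 0 else cv2.imwrite("pics/w2.png",cv2.resize(i[:315,120:540],(800,600),interpolation=cv2.INTER_CUBIC))
np.save("c2.npy",np.array([c[0]["cx"],c[0]["cy"],c[1]])); np.save("V2.npy",c[2])
```

```text
hood top pred [np.float64(276.2216134705909), np.float64(299.4871718079682)]
```

View pics/w2.png

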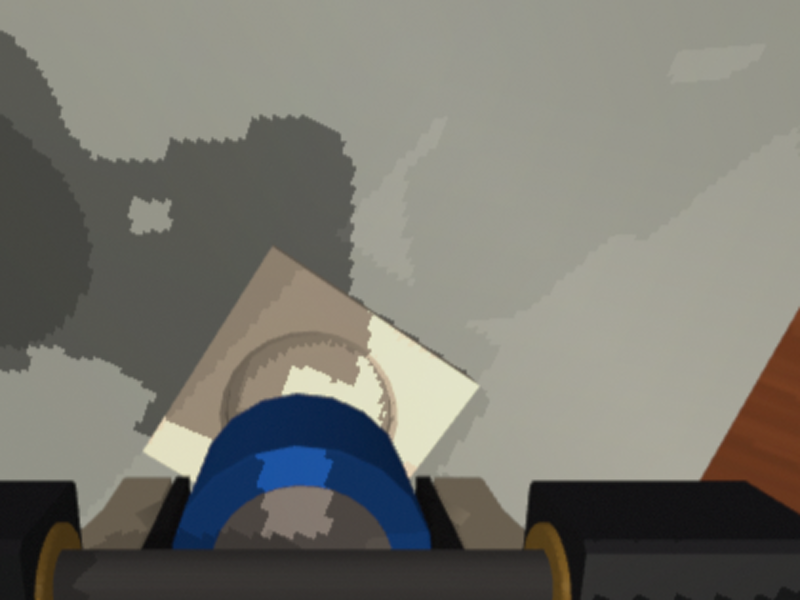

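Run:
```python
from h import *
x=np.load("c2.npy");c=({"cx":x[0],"cy":x[1]},x[2],np.load("V2.npy"))
w=lambda u,v,z:ray("wrist",120+u/1.905,v/1.905,z,c)
p,r=rot()
a,b,d=w(480,385,.014),w(145,450,.014),w(272,247,.014)
L=lambda q:(r.inv().apply(q-p)*1000).round(1)
print(np.linalg.norm(a-d),np.linalg.norm(b-d),"tray c",(a+b)/2,L((a+b)/2))
print("pocket left/right/top",L(w(221,410,.014)),L(w(397,405,.014)),L(w(309,332,.014)))
z=p[2]+.0291
print("hood front top",L(w(300,447,z)),"pads L/R", L(w(178,500,z)),L(w(428,500,z)), "rim front",L(w(300,395,z-.042)))
```

```text
0.09001791284502805 0.08895916038248158 tray c [ 0.4848554 -0.2032839  0.014    ] [ 2.   4.  75.3]
pocket left/right/top [  5.2 -29.   75.3] [ 7.  36.  75.4] [34.2  3.5 75.4]
hood front top [ 29.    0.6 -29.1] pads L/R [ 17.  -25.4 -29.1] [ 16.9  27.9 -29.1] rim front [28.4  0.5 12.9]
```

The wrist view shows the pads' midpoint at (303,500) in the crop, the tray corners at (272,247), (480,385) and (145,450), and the hood's front edge at (300,447). That puts the pocket about +2.3 mm in tool x and +2.5 mm in tool y from the hood. I'll correct and lower.

```bash
python3 -m creep '[[[5.5,0.23,0.25,2,0,0,0],[5.5,0.23,0.25,4,0,0,0],[5.5,0.23,0.25,5.5,0,0,0],[5.5,0.23,0.25,6.3,0,0,0],[5.5,0.23,0.25,6.7,0,0,0],[5.5,0.23,0.25,6.7,0,0,0],[5.5,0.23,0.25,6.7,0,0,0]]]'
```

```text
t: 6.48
eef_pos: [0.4844, -0.202, 0.0221]
ee_rot: [3.141, -0.001, 0.353]
force: [1.1, 0.8, -0.7]
width: 0.0579
gripper_force: 15.0
```

```bash
python3 -m creep '[[[5.5,0,0,0.2,0,0,0],[5.5,0,0,0.3,0,0,0],[5.5,0,0,0.3,0,0,0],[5.5,0,0,0.3,0,0,0],[7.5,0,0,0.3,0,0,0],[7.5,0,0,0.3,0,0,0],[7.5,0,0,0.3,0,0,0],[7.5,0,0,0.3,0,0,0]]]'
python3 -m creep '[[[8.7,0,0,0,0,0,0],[8.7,0,0,0,0,0,0],[8.7,0,0,-4,0,0,0],[8.7,0,0,-8,0,0,0],[8.7,0,0,-12,0,0,0],[8.7,0,0,-16,0,0,0],[8.7,0,0,-16,0,0,0],[8.7,0,0,-16,0,0,0]]]'
python3 - <<'E'
from h import *
delta([.4915,.1265,.15],.353)
p,_=rot()
a=grab_frame("scene");b=grab_frame("side")
def c(i,x,y,w,h): return cv2.resize(i[y:y+h,x:x+w],(400,300),interpolation=cv2.INTER_CUBIC)
cv2.imwrite("pics/m3.png",np.vstack([np.hstack([c(a,305,105,108,81),c(b,300,262,140,105)]),np.hstack([c(a,140,90,100,75),c(b,340,130,100,75)])]))
E
```

```text
t: 7.48
eef_pos: [0.484, -0.202, 0.0185]
ee_rot: [-3.142, 0.0, 0.353]
force: [-0.6, 0.6, -0.1]
width: 0.0748
gripper_force: 0.0
t: 8.48
eef_pos: [0.4836, -0.2018, 0.1782]
ee_rot: [-3.141, -0.0, 0.353]
force: [0.8, -0.1, -0.7]
width: 0.0869
gripper_force: 0.0
d cm [ 12.09 -30.53   2.83] w [-0.0004 -0.0001 -0.    ] pos [ 0.4836 -0.2018  0.1782] rpy [-3.1412e+00 -1.0000e-04  3.5300e-01]
```

View pics/m3.png

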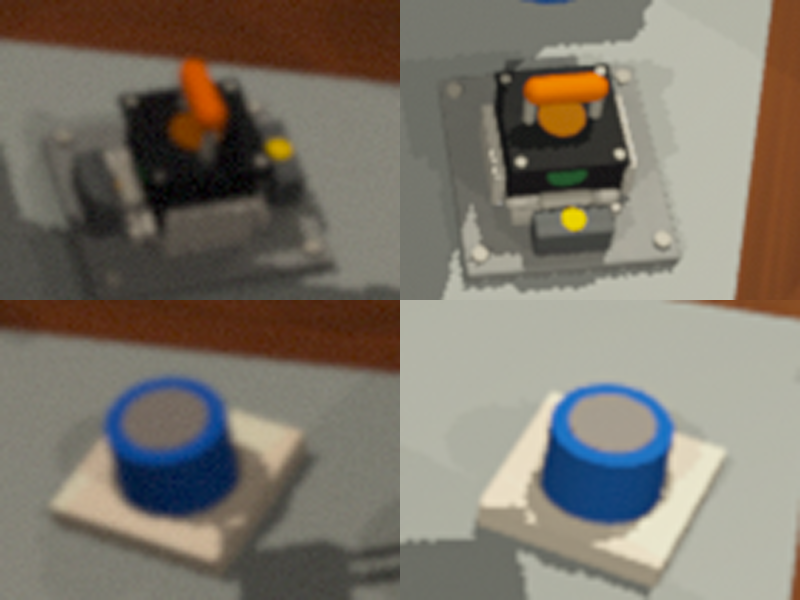

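The hood stands upright in the pocket and the orange bar is exposed. The bar's centre is at about (204,93) in the scene crop and (167,88) in the side crop. I'll triangulate both the hood's top and the bar.

Run:
```python
from h import *
from scipy.optimize import least_squares as ls
def tri(a,b): 
    s=ls(lambda P:np.r_[np.array(proj("scene",P))-a,np.array(proj("side",P))-b],[.48,0,.05]);return s.x.round(4),s.fun.round(2)
print("hoodtop",tri((140+165/4,90+118/4),(340+212/4,130+121/4)))
S=3.7037;T=2.857
print("bar",tri((305+204/S,105+93/S),(300+167/T,262+88/T)))
print("bar@.08",ray("scene",305+204/S,105+93/S,.08),ray("side",300+167/T,262+88/T,.08))
```

```text
hoodtop (array([ 0.4836, -0.1999,  0.0494]), array([-0.17, -0.26, -0.18,  0.26]))
bar (array([0.4905, 0.1291, 0.0823]), array([-0.4 , -0.51, -0.37,  0.39]))
bar@.08 [0.48937411 0.13001976 0.08      ] [0.49020835 0.12677532 0.08      ]
```

```bash
python3 -m creep '[[[8.7,2.4,-6,0,0,0,0],[8.7,4.8,-12,0,0,0,0],[8.7,7.2,-18,0,0,0,0],[8.7,9.6,-24,0,0,0,0],[8.7,11.8,-29.5,0,0,0,0],[8.7,12.1,-30.5,2.8,0,0,0],[8.7,12.1,-30.5,2.8,0,0,0],[8.7,12.1,-30.5,2.8,0,0,0],[8.7,12.1,-30.5,2.8,0,0,0]]]'
python3 - <<'E'
from h import *
delta([.4907,.1267,.064],.353)
c=cam("wrist");i=grab_frame("wrist")
p,r=rot(); q=p.copy();q[2]=.08; print("under tcp",proj("wrist",q,c),"est bar",proj("wrist",[.4907,.1267,.08],c))
h=cv2.cvtColor(i,cv2.COLOR_BGR2HSV);m=cv2.inRange(h,(5,200,120),(18,255,255));m[290:]=0
n,l,st,ce=cv2.connectedComponentsWithStats(m)
print([(st[k].tolist(),ce[k].round(1).tolist()) for k in range(1,n) if st[k][4]>60])
E
```

```text
t: 9.7
eef_pos: [0.4925, 0.1253, 0.1512]
ee_rot: [-3.142, -0.001, 0.352]
force: [-0.3, 0.1, 1.2]
width: 0.0867
gripper_force: 0.0
d cm [-0.13 -0.19  8.72] w [-0.     -0.0008 -0.001 ] pos [0.4925 0.1253 0.1512] rpy [-3.1416e+00 -8.0000e-04  3.5200e-01]
under tcp [np.float64(277.14839627455046), np.float64(224.00330669143443)] est bar [np.float64(274.49654604856244), np.float64(225.59675730846945)]
[([261, 195, 31, 57, 1127], [275.5, 222.8])]
```

```bash
python3 -m creep '[[[8.7,-0.12,-0.2,4,0,0,0],[8.7,-0.12,-0.2,7.5,0,0,0],[8.7,-0.12,-0.2,8.7,0,0,0],[8.7,-0.12,-0.2,8.7,0,0,0],[3,-0.12,-0.2,8.7,0,0,0],[3,-0.12,-0.2,8.7,0,0,0],[3,-0.12,-0.2,8.7,0,0,0],[3,-0.12,-0.2,8.7,0,0,0],[3,-0.12,-0.2,8.7,0,0,0]]]' 10
python3 -m creep '[[[1,0,0,0,0,0,0],[1,0,0,0,0,0,0],[1,0,0,0,0,0,0],[1,0,0,0,0,0,0],[1,0,0,0,0,0,0],[1,0,0,0,0,0,0],[1,0,0,0,0,0,0]]]' 10
```

```text
t: 10.88
eef_pos: [0.4902, 0.1276, 0.0637]
ee_rot: [-3.142, -0.0, 0.353]
force: [-0.3, 0.3, 1.0]
width: 0.0421
gripper_force: 0.0
t: 11.75
eef_pos: [0.4902, 0.1275, 0.0636]
ee_rot: [3.142, 0.0, 0.353]
force: [0.4, -0.3, 0.3]
width: 0.0137
gripper_force: 10.0
```

```bash
python3 -m creep '[[[1,0,0,0,0,0,0],[1,0,0,0,0,0,0],[1,0,-0.33,-0.13,-0.065,0,0],[1,0,-0.67,-0.26,-0.13,0,0],[1,0,-1.03,-0.35,-0.195,0,0],[1,0,-1.4,-0.43,-0.26,0,0],[1,0,-1.4,-0.43,-0.26,0,0],[1,0,-1.4,-0.43,-0.26,0,0]]]' 60
python3 - <<'E'
from h import *
p,r=rot();print(r.as_euler('xyz'),get_state()["moment"])
a=grab_frame("scene");b=grab_frame("side")
def c(i,x,y,w,h): return cv2.resize(i[y:y+h,x:x+w],(400,300),interpolation=cv2.INTER_CUBIC)
cv2.imwrite("pics/m4.png",np.hstack([c(a,305,105,108,81),c(b,300,262,140,105)]))
E
```

```text
t: 12.75
eef_pos: [0.4854, 0.1408, 0.068]
ee_rot: [2.883, -0.0, 0.353]
force: [-0.7, -0.7, 3.5]
width: 0.0125
gripper_force: 60.0
[ 2.88314740e+00 -1.78081542e-04  3.53298639e-01] [-0.27267451  0.15952304 -0.01452794]
```

View pics/m4.png

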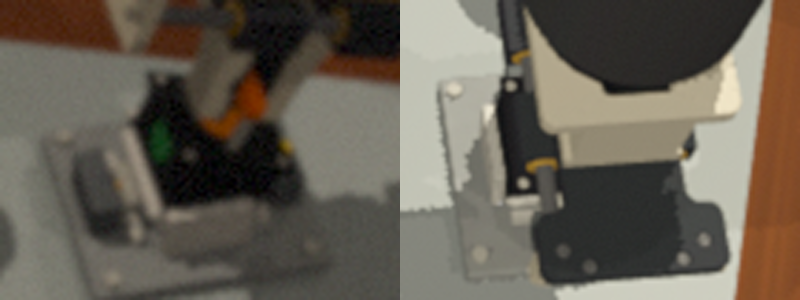

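The scene crop shows the block tipped towards the dot, its far-side foot raised beside the left catch at (140,170). The force is down to a few newtons, so that catch has let go. I'll rock back about the raised edge.

```bash
python3 -m creep '[[[1,0,0.33,-0.13,0.065,0,0],[1,0,0.65,-0.26,0.13,0,0],[1,0,1.0,-0.34,0.195,0,0],[1,0,1.34,-0.43,0.26,0,0],[1,0,1.34,-0.43,0.26,0,0]]]'
python3 -c "
from h import *
p,r=rot();print(r.as_euler('xyz'),get_state()['moment'])"
python3 -m creep '[[[1,0,0.35,-0.12,0.065,0,0],[1,0,0.66,-0.25,0.13,0,0],[1,0,1.07,-0.33,0.18,0,0],[1,0,1.07,-0.33,0.18,0,0],[1,0,1.07,-0.33,0.18,0,0]]]'
python3 - <<'E'
from h import *
p,r=rot();print(r.as_euler('xyz'),get_state()["moment"])
a=grab_frame("scene");b=grab_frame("side")
def c(i,x,y,w,h): return cv2.resize(i[y:y+h,x:x+w],(400,300),interpolation=cv2.INTER_CUBIC)
cv2.imwrite("pics/m5.png",np.hstack([c(a,305,105,108,81),c(b,300,262,140,105)]))
E
```

```text
t: 13.48
eef_pos: [0.4918, 0.1294, 0.0776]
ee_rot: [-3.139, -0.005, 0.351]
force: [-2.5, -2.3, 18.1]
width: 0.0127
gripper_force: 60.0
[-3.13940558 -0.00463292  0.35144378] [-1.39724607  0.80376818  0.05354919]
t: 14.1
eef_pos: [0.4932, 0.1196, 0.0785]
ee_rot: [-2.962, -0.0, 0.352]
force: [0.1, 1.6, -3.0]
width: 0.0125
gripper_force: 60.0
[-2.96189327e+00 -2.64614697e-04  3.52078083e-01] [ 0.19480726 -0.152745   -0.04056027]
```

View pics/m5.png

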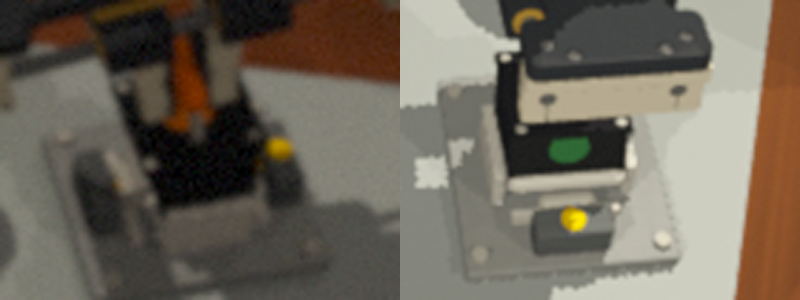

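The side crop shows the dot-side foot well raised above its catch, behind the dot at (573,219). The wrist now carries only about 3 N, the block's weight, so both catches are free. I'll lift and level it.

```bash
python3 -m creep '[[[1,0,-0.1,-0.7,0,0,0],[1,0,-0.27,-1.5,0,0,0],[1,0,-0.8,-2.2,-0.09,0,0],[1,0,-1.44,-3.1,-0.18,0,0],[1,0,-1.44,-3.14,-0.18,0,0],[1,0,-1.44,-3.14,-0.18,0,0],[1,0,-1.44,-3.14,-0.18,0,0],[1,0,-1.44,-3.14,-0.18,0,0]]]'
python3 - <<'E'
from h import *
a=grab_frame("scene");b=grab_frame("side")
def c(i,x,y,w,h): return cv2.resize(i[y:y+h,x:x+w],(400,300),interpolation=cv2.INTER_CUBIC)
cv2.imwrite("pics/m6.png",np.vstack([np.hstack([c(a,305,85,108,81),c(b,300,242,140,105)]),np.hstack([c(a,140,90,100,75),c(b,340,130,100,75)])]))
E
```

```text
t: 15.2
eef_pos: [0.4904, 0.127, 0.112]
ee_rot: [-3.141, 0.0, 0.352]
force: [-0.4, -0.3, -3.5]
width: 0.0122
gripper_force: 60.0
```

View pics/m6.png

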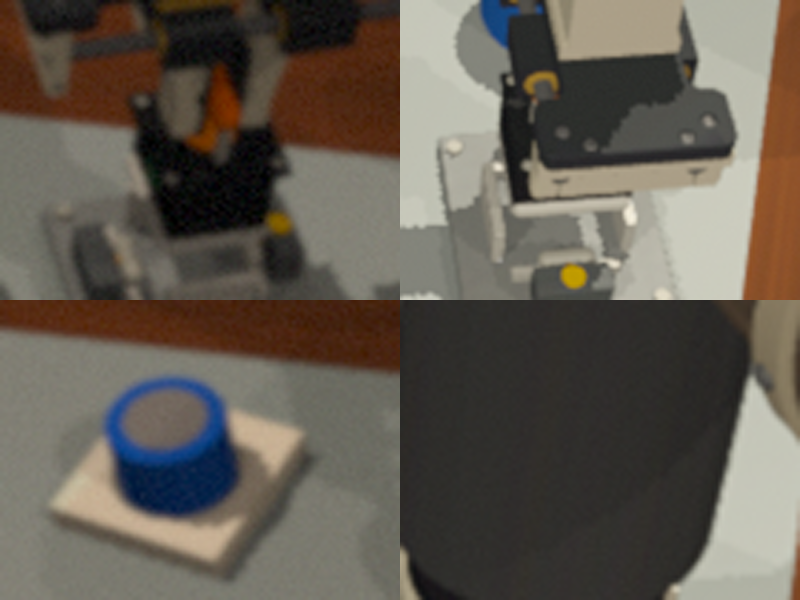

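The block hangs clear above the cradle and the hood is still home in its pocket. I'll check the level by comparing the foot's lower front edge, (165,235) to (270,223) in the scene crop, with projections at several tilts.

Run:
```python
from h import *
y=.353;X=np.array([np.cos(y),np.sin(y),0]);Y=np.array([-np.sin(y),np.cos(y),0]);S=400/108
bar=np.array([.4904,.127,.128])
for th in(-.1,0,.1,.2):
    r=R.from_rotvec(-th*X);o=[]
    for b in(-.023,.023):
        P=bar+.03*X+r.apply(b*Y+np.array([0,0,-.070])); u,v=proj("scene",P); o.append(((u-305)*S,(v-85)*S))
    o=np.array(o);print(th,o.round(0).tolist(),"slope",((o[1]-o[0])[1]/(o[1]-o[0])[0]).round(3))
```

```text
-0.1 [[176.0, 254.0], [272.0, 233.0]] slope -0.217
0 [[162.0, 254.0], [257.0, 239.0]] slope -0.151
0.1 [[148.0, 252.0], [242.0, 244.0]] slope -0.084
0.2 [[135.0, 250.0], [226.0, 248.0]] slope -0.013
```

```bash
python3 -c "
from station import *
print(get_state()['t'],job_done())"
```

```text
the job is handed in; nothing more can be done
15.3 None
```

I handed the job in at 15.3 s with no verdict returned: the hood is home in the tray pocket, both catches let go, and the block is held level about 2 cm above the cradle; the arm stayed clear of the bottle, objective and slide box, though I didn't re-check them at the end.

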